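# Shut the carver's long box

## Task

Two wooden boxes stand open on the carver's table. Gently lower the lid of the long, rectangular box (the one with the carved branch lying in it) until it is fully shut, without slamming it. Leave the small square box standing open as it is and the jar where it stands.

Things in the scene. Friction and masses are not known exactly. Their poses are not given: they have to be found in the camera images.
- chest_lid (a joint): opening angle q of the long box's lid: 0 shut, 0.8 to 1.2 rad at the start. A wooden board 120 mm from hinge to free edge, 200 mm along the hinge, 10 mm thick, about 250 g; a brass tab 36 mm wide stands 9 mm out of the free edge's middle. Stiff hinge: it stays at any angle, cannot fall, and follows a push of 2 to 5 N on its outer face near the free edge.
- chest_hinge (a point): middle of the long box's hinge, on its far top rim. Box 120 (x) by 200 (y) by 75 mm, turned up to 0.4 rad, fixed on a block 5 to 60 mm high. Axes are the box's, not the lid's: x level, from front to hinge and on; y along the hinge; z up. The lid's underside at r from the hinge is at (-r cos q, 0, r sin q), its outer face 10 mm beyond, towards +x and up. It shuts towards -x and down.
- square_lid_edge (a point): middle of the free edge of the open lid of the other box, same wood, 110 by 110 mm, 75 mm high, three small spools in it, on a like block. Its lid (110 by 110 by 10 mm, stiff hinge on the far side, open 0.8 to 1.2 rad) must be left as it is. Axes turn with that lid; x points from free edge to hinge.
- jar_center (a point): centre, half-way up, of a loose closed jar of blue ceramic, 80 mm across, 100 mm high, 450 g, standing in one row with the two boxes; to be left alone.

How it is judged:
By the outcome, as a careful person would: the job done as asked, in the order asked, and still so for the second after the job is handed in, with the robot touching nothing.
It also fails if it takes over 35 s, if anything falls off the work surface, if the arm or the gripper's body presses on something with over 40 N, if the wrist force passes 120 N, or if a joint passes its speed limit or range.

## Robot

A 6-joint arm with a two-finger parallel gripper is mounted at the origin on the work surface. World frame = base frame: x ahead of the robot, y to its left, z up, the work surface at z = 0. Lengths are in m, angles in rad, forces in N, time in s.
With the tool pointing down it reaches from about 0.275 to 0.725 m from the base axis. Payload 15.9 kg.
Tool frame: the origin (TCP) lies midway between the tips of the shut fingers; the grasp point (between the pads) lies 19 mm behind it; z points along the fingers, y is the line along which they close (so a half turn about z gives the same grasp; the last joint's range is limited). The gripper opens to 85 mm and grips with 20 to 120 N. Pads are 22 mm wide; open, the fingers measure 114 mm over their backs; the gripper's body (76 mm by 85 mm) begins 54 mm behind the grasp point. The pads swing forward as they close: fully open they stand 13 mm farther back than shut.
Start: joints at [1.345, 0.213, -0.034, 1.323, 0, 1.571], TCP at [0.112, 0.487, 0.231] pointing down, gripper open.
Joint ranges: [-2.98, 2.98], [-0.74, 1.72], [-1.14, 1.35], [-2.1, 2.04], [-1.57, 1.44], [-3.14, 3.14]. Speed limits (rad/s): [1.89, 1.89, 2.39, 2.57, 3.14, 3.14].

## Interface

Orientations are given as a unit quaternion [x, y, z, w].
In Python, from bench import bot gives the robot as it stands.
- The arm moves only by the shell command python3 -m pendant 'ROWS' [OPENING] [FORCE]. ROWS is JSON, a list of rows, each a list of 2 entries, a list of its own where there are three numbers: the shift along the tool's x, y, z in m, then the turn, a rotation vector about the tool's x, y, z in degrees. A call has exactly 5 rows; each row shifts and turns the commanded pose from where the row before left it, along the tool's axes as they then stand; what a row does not reach is not made up. A row lasts 1/8 s, in which the tool goes at most 62.5 mm and 10.7 degrees, less where a joint would pass 70% of its speed; a pose out of reach is approached as far as the arm can. A call is refused whole if a number of a shift passes 0.0625 or a number of a turn 10.7, either way. A call with a gripper value outside its range is refused whole. OPENING is the closure, from 0 (fully open) to 1 (shut), set as the call begins (- or left out, the last holds). The fingers move at their own pace and stop on an object; FORCE is the grip in N (left out, the last holds). Time passes only in rows, so rows that do not move let the fingers close, or fill a call up. It gives the time, the measured TCP pose, the force, the opening and the grip force at its end, in the units of the state.
- bot.read_state(): the state, without advancing time (a new reading comes with each control period).
- bot.camera(name): name is "side" or "top"; returns the picture (400x640x3 uint8, blue, green, red); there is no depth.
- bot.camera_params(name): a dict with "camera_matrix" (3x3 intrinsics, pixels), "cam_to_world" (4x4, takes a point from camera to world coordinates). Camera axes: x right, y up, looking along -z (the intrinsics and any distortion apply to the point x, -y, -z); pixel columns grow to the right and rows downward; lengths in m; the calibration is good to about 2 mm. A picture is of the moment at which its call begins. camera_params takes no time and is no camera call.
- bot.job_done(): hands the job in; it is judged then, once.
Trained networks look in the newest picture that a camera, given by its name, has taken for a name from the list of things; names that differ only in an ending like _2 or _b are one class to them, and where a whole thing is asked for, a point or a joint stands for the part that bears it (a point fixed in the world has none). Each returns a list of dicts, best first, with "score" (0 to 1); they miss things now and then, are a little off and sometimes report something else, mostly with a low value. They report only what shows in the picture. A call takes as long as a camera call.
- bot.boxes_of(camera, name): "xyz" ([x, y, z] in m, in world coordinates, good to about 4 mm: the middle of the surface that is visible of it).
- bot.silhouettes(camera, name): "region" (400x640 bool, what is visible of it).
- bot.mark_of(camera, name): "xyz" ([x, y, z] in m, in world coordinates, good to about 4 mm: a listed point, or the origin of a listed thing).
The state is a dict: "t": time; "qpos": joint angles; "qvel": joint speeds; "effort": joint torques, N m; "eef_pos": TCP position; "orientation": TCP orientation; "force": force on the tool from outside, world axes, zero at the start; "wrist_torque": the same for the moment, N m; "gripper_width": opening from 0.0 (shut) to 1.0 (fully open); "finger_force": force on a finger pad.
Only numpy, scipy, OpenCV 4.12 (cv2) and the standard library are available. Lean on these libraries where they do the work, as an engineer would, in place of code of your own. Each camera call takes 0.05 s, during which the arm holds its last target. There are 200 camera calls.

## Working session

There is one attempt and no reset: what is moved stays moved. The work goes in short steps, Python scripts to look and compute and a shell command to move; the robot and the scene stay as the last step left them, time stands still between calls to the robot, and variables do not carry over. Pictures are saved under pics/ and viewed, at most 10 in all, crops included, and the job is handed in when it is done.

```bash
mkdir -p pics; python3 - <<'E'
from bench import bot
import cv2,numpy as np
np.set_printoptions(precision=4,suppress=True)
for c in ("side","top"):
    cv2.imwrite(f"pics/{c}0.png",bot.camera(c))
    p=bot.camera_params(c);print(c,p["camera_matrix"],p["cam_to_world"])
    for n in("chest_lid","chest_hinge","square_lid_edge","jar_center"):
        print(n,[(np.round(d["xyz"],4),round(d["score"],2)) for d in bot.mark_of(c,n)[:2]],[(np.round(d["xyz"],4),round(d["score"],2)) for d in bot.boxes_of(c,n)[:2]])
s=bot.read_state();print(s["t"],s["eef_pos"],s["orientation"],s["force"])
E
```

```text
side [[498.8178   0.     308.2885]
 [  0.     498.8178 196.6924]
 [  0.       0.       1.    ]] [[ 0.7265  0.3582 -0.5864 -0.0809]
 [-0.6868  0.3509 -0.6365 -0.6897]
 [-0.0222  0.8652  0.5009  0.6663]
 [ 0.      0.      0.      1.    ]]Traceback (most recent call last):
  File "<stdin>", line 8, in <module>
ValueError: it knows: chest_hinge, jar_center, square_lid_edge
```

```bash
python3 - <<'E'
from bench import bot
import cv2,numpy as np
np.set_printoptions(precision=4,suppress=True)
f=lambda L:[(np.round(d["xyz"],4).tolist(),round(d["score"],2)) for d in L[:2]]
for c in ("side","top"):
    cv2.imwrite(f"pics/{c}0.png",bot.camera(c))
    p=bot.camera_params(c);print(c,p["camera_matrix"][0],p["cam_to_world"])
    for n in("chest_lid","chest_hinge","square_lid_edge","jar_center"):
        for g in (bot.mark_of,bot.boxes_of):
            try: print(n,g.__name__,f(g(c,n)))
            except Exception as e: print(n,e)
s=bot.read_state();print(s["t"],s["eef_pos"],s["orientation"],s["force"])
E
```

```text
side [498.8178   0.     308.2885] [[ 0.7265  0.3582 -0.5864 -0.0809]
 [-0.6868  0.3509 -0.6365 -0.6897]
 [-0.0222  0.8652  0.5009  0.6663]
 [ 0.      0.      0.      1.    ]]
chest_lid it knows: chest_hinge, jar_center, square_lid_edge
chest_lid call [([0.5922, 0.2303, 0.1708], 0.83)]
chest_hinge call [([0.6387, 0.2566, 0.108], 0.94), ([0.5671, 0.0009, 0.0511], 0.39)]
chest_hinge call [([0.5737, 0.2264, 0.075], 0.71)]
square_lid_edge call [([0.5098, -0.2483, 0.2044], 0.96)]
square_lid_edge call [([0.5209, -0.2639, 0.168], 0.7)]
jar_center call [([0.5651, 0.0011, 0.0521], 0.77)]
jar_center call [([0.5487, -0.0164, 0.0715], 0.73)]
top [465.6523   0.     323.9621] [[-0.0114  0.9798 -0.1995  0.3432]
 [-0.9999 -0.0111  0.0028  0.0135]
 [ 0.0005  0.1995  0.9799  0.9792]
 [ 0.      0.      0.      1.    ]]
chest_lid it knows: chest_hinge, jar_center, square_lid_edge
chest_lid call [([0.5962, 0.2549, 0.1801], 0.92)]
chest_hinge call [([0.6398, 0.2581, 0.1074], 0.65)]
chest_hinge call [([0.5745, 0.2489, 0.0763], 0.79)]
square_lid_edge call [([0.5095, -0.2513, 0.2047], 0.72)]
square_lid_edge call [([0.5291, -0.246, 0.1882], 0.72), ([0.5969, 0.2546, 0.1797], 0.58)]
jar_center call [([0.5656, 0.0053, 0.0524], 0.63)]
jar_center call []
0.85 [0.1119 0.4873 0.2313] [ 0.1127  0.9936 -0.     -0.    ] [0.1028 0.0331 0.447 ]
```

View pics/side0.png

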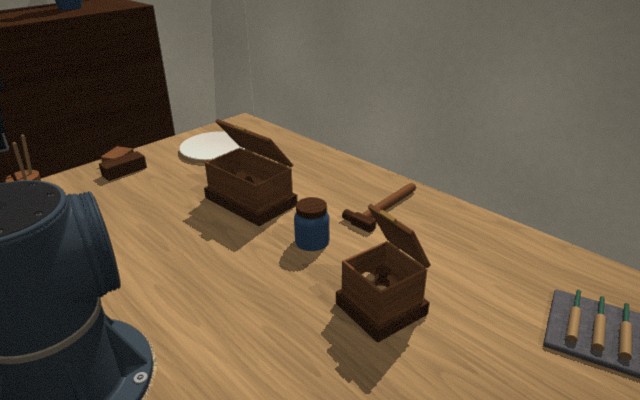

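View pics/top0.png

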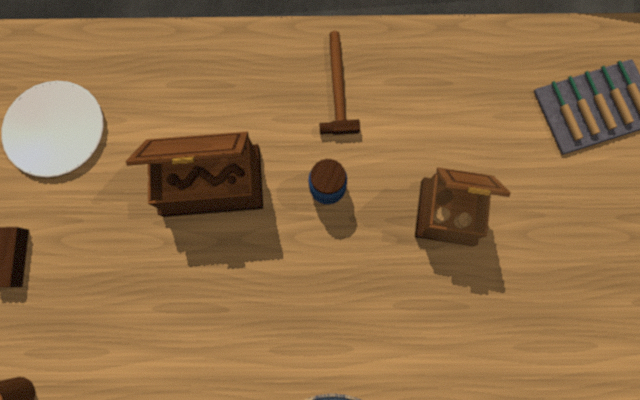

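The long box is at top-view pixels (150–262, 135–215), with its brass tab at (183,160). The jar is at (328,180) and the square box at (460,205), matching the network marks. I'll fit yaw and q to the lid silhouettes.

```bash
cat > fit.py <<'E'
from bench import bot
import cv2,numpy as np
from scipy.optimize import minimize
def proj(c,P):
    p=bot.camera_params(c);T=np.array(p["cam_to_world"]);K=np.array(p["camera_matrix"])
    q=(P-T[:3,3])@T[:3,:3]; q=q*[1,-1,-1]; u=q@K.T; return u[:,:2]/u[:,2:]
def lid(h,yaw,q):
    P=[]
    for r0,r1,w,t0,t1 in((0,.12,.1,0,.01),(.12,.129,.018,0.,.01)):
        P.append([[-r*np.cos(q)+t*np.sin(q),y,r*np.sin(q)+t*np.cos(q)] for r in(r0,r1) for y in(-w,w) for t in(t0,t1)])
    R=np.array([[np.cos(yaw),-np.sin(yaw),0],[np.sin(yaw),np.cos(yaw),0],[0,0,1]])
    return [np.array(p)@R.T+h for p in P]
def fit(x0,h0):
    M={}
    for c in("side","top"):
        bot.camera(c); L=bot.silhouettes(c,"chest_lid")
        if L: M[c]=cv2.resize(L[0]["region"].astype(np.uint8),None,fx=4,fy=4,interpolation=0)
    def cost(x,full=False):
        s=[]
        for c,m in M.items():
            I=np.zeros_like(m)
            for P in lid(x[2:5],x[0],x[1]):
                cv2.fillConvexPoly(I,cv2.convexHull(np.round((proj(c,P)+.5)*4).astype(np.int32)),1)
            s.append((I&m).sum()/(I|m).sum())
        return s if full else -sum(s)+.5*np.sum(((x[2:5]-h0)/.01)**2)*.05
    best=min((minimize(cost,np.r_[y,q,h0],method="Nelder-Mead",options=dict(initial_simplex=np.r_[y,q,h0]+np.vstack([np.zeros(5),np.diag([.08,.1,.004,.004,.004])]),maxiter=400)) for y in x0[0] for q in x0[1]),key=lambda r:r.fun)
    return best.x,cost(best.x,True)
E
python3 - <<'E'
from fit import *
print(fit(([0.,.15],[.85,1.1]),np.array([.6393,.2574,.1077])))
E
```

```text
(array([0.07256509, 0.93219106, 0.63925388, 0.25941181, 0.10507029]), [np.float64(0.9318414918414918), np.float64(0.9616968525444384)])
```

```bash
python3 -m pendant '[[[0,0,-0.03],[0,0,-8.6]],[[0,0,-0.03],[0,0,-8.5]],[[-0.03,-0.015,0],[0,0,0]],[[-0.04,-0.02,0],[0,0,0]],[[-0.04,-0.02,0],[0,0,0]]]' 1 40
python3 -m pendant '[[[-0.04,-0.021,0],[0,0,0]],[[-0.04,-0.021,0],[0,0,0]],[[-0.04,-0.021,0],[0,0,0]],[[-0.04,-0.021,0],[0,0,0]],[[-0.04,-0.021,0],[0,0,0]]]'
cat > rel.py <<'E'
from bench import bot
import numpy as np
from scipy.spatial.transform import Rotation as R
s=bot.read_state();h=np.array([.6393,.2594,.106]);d=s["eef_pos"]-h;y=.0726
print("box xyz mm",np.round(1e3*np.array([d[0]*np.cos(y)+d[1]*np.sin(y),-d[0]*np.sin(y)+d[1]*np.cos(y),d[2]]),1))
M=R.from_quat(s["orientation"]).as_matrix();print("toolx",M[:,0].round(3),"toolz",M[:,2].round(3),"F",np.round(s["force"],1),"t",s["t"],"grip",s["gripper_width"])
E
python3 rel.py
```

```text
t: 1.68
eef_pos: [0.2267, 0.4399, 0.2914]
orientation: [-0.037, 0.999, 0.0, 0.0]
force: [-0.9, 0.3, 0.3]
gripper_width: 0.003
finger_force: 0.0
t: 2.3
eef_pos: [0.4341, 0.3494, 0.2913]
orientation: [-0.036, 0.999, 0.0, 0.0]
force: [0.8, 1.1, 0.9]
gripper_width: 0.001
finger_force: 0.0
box xyz mm [-198.2  104.7  185.3]
toolx [-0.997 -0.072 -0.   ] toolz [ 0.  0. -1.] F [0.8 1.1 0.9] t 2.3 grip 0.00105021229066766
```

```bash
python3 -m pendant '[[[-0.037,-0.021,0],[0,0,0]],[[-0.037,-0.021,0],[0,0,0]],[[-0.037,-0.021,0],[0,0,0]],[[-0.037,-0.021,0],[0,0,0]],[[-0.03,-0.018,0],[0,0,0]]]'
python3 -m pendant '[[[-0.004,0,0],[0,0,0]],[[0,0,0],[0,0,0]],[[0,0,0],[0,0,0]],[[0,0,0],[0,0,0]],[[0,0,0],[0,0,0]]]' >/dev/null
python3 rel.py
```

```text
t: 2.92
eef_pos: [0.6189, 0.2605, 0.291]
orientation: [-0.036, 0.999, -0.0, -0.0]
force: [-0.1, 0.5, -0.4]
gripper_width: 0.003
finger_force: 0.0
box xyz mm [-17.8   3.9 185.7]
toolx [-0.997 -0.073 -0.   ] toolz [ 0.  0. -1.] F [-1.   0.6  0.7] t 3.55 grip -0.0021122373921964406
```

```bash
python3 -m pendant '[[[-0.006,-0.004,0.01],[0,0,0]],[[0,0,0.025],[0,0,0]],[[0,0,0.03],[0,0,0]],[[0,0,0.03],[0,0,0]],[[0,0,0],[0,0,0]]]' >/dev/null
python3 rel.py
python3 - <<'E'
from bench import bot
import cv2,numpy as np
a=bot.camera("side")[60:260,150:390];b=bot.camera("top")[90:290,80:320]
cv2.imwrite("pics/near.png",cv2.resize(np.vstack([a,b]),None,fx=1.45,fy=1.45))
E
```

```text
box xyz mm [-12.7  -1.2  87.8]
toolx [-0.997 -0.072  0.004] toolz [-0.004 -0.002 -1.   ] F [-1.2 -0.   0.2] t 4.175 grip 0.0001272663589681064
```

View pics/near.png

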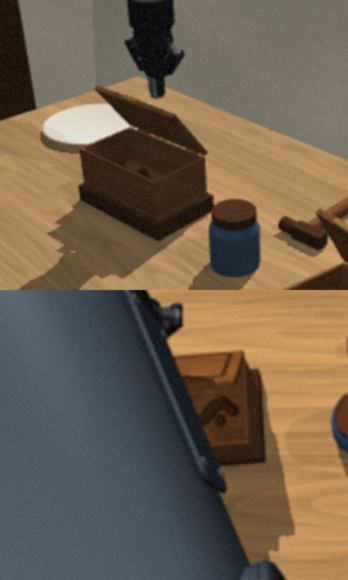

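```bash
python3 -m pendant '[[[0.005,0,0.001],[0,0,0]],[[0.005,0,0.001],[0,0,0]],[[0.005,0,0.001],[0,0,0]],[[0.005,0,0.001],[0,0,0]],[[0.005,0,0.001],[0,0,0]]]' >/dev/null
python3 rel.py
python3 -m pendant '[[[0.002,0,0.0015],[0,0,0]],[[0.002,0,0.0015],[0,0,0]],[[0.002,0,0.0015],[0,0,0]],[[0.002,0,0.0015],[0,0,0]],[[0.002,0,0.0015],[0,0,0]]]' >/dev/null
python3 rel.py
```

```text
box xyz mm [-36.8  -0.4  85.3]
toolx [-0.997 -0.073 -0.   ] toolz [ 0.  0. -1.] F [-0.1 -0.8 -0.1] t 4.9 grip -0.002985261567439923
box xyz mm [-46.4  -0.4  77.8]
toolx [-0.997 -0.072 -0.   ] toolz [ 0.  0. -1.] F [0.1 0.8 3.2] t 5.525 grip 0.001678742856030581
```

```bash
python3 -m pendant '[[[0.003,0,0.0032],[0,0,0]],[[0.003,0,0.0032],[0,0,0]],[[0.003,0,0.0032],[0,0,0]],[[0.003,0,0.0032],[0,0,0]],[[0.003,0,0.0032],[0,0,0]]]' >/dev/null
python3 rel.py
python3 -m pendant '[[[0.002,0,0.003],[0,0,0]],[[0.002,0,0.003],[0,0,0]],[[0.002,0,0.003],[0,0,0]],[[0.002,0,0.003],[0,0,0]],[[0.002,0,0.003],[0,0,0]]]' >/dev/null
python3 rel.py
python3 - <<'E'
from bench import bot
import cv2,numpy as np
a=bot.camera("side")[60:260,150:390]
cv2.imwrite("pics/push.png",cv2.resize(a,None,fx=2.5,fy=2.5))
E
```

```text
box xyz mm [-61.7  -0.4  61.5]
toolx [-0.997 -0.073  0.   ] toolz [-0. -0. -1.] F [-0.1  0.7  2. ] t 6.15 grip 0.0025039541743829027
box xyz mm [-71.5  -0.4  46.6]
toolx [-0.997 -0.073 -0.   ] toolz [ 0. -0. -1.] F [1.  0.4 1.8] t 6.775 grip -0.0018942472343660753
```

View pics/push.png

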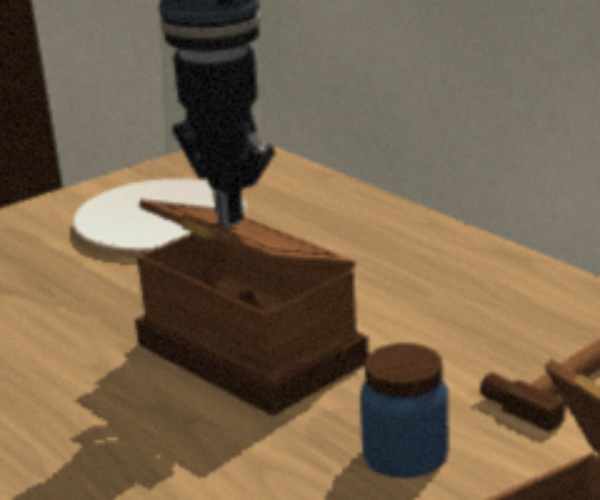

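The lid is following: the fingertip is on the outer face at crop pixel (230,222), with the tab at (200,230). I'll continue along the arc.

```bash
python3 -m pendant '[[[0.002,0,0.0034],[0,0,0]],[[0.002,0,0.0036],[0,0,0]],[[0.0015,0,0.0036],[0,0,0]],[[0.0015,0,0.0036],[0,0,0]],[[0.0015,0,0.0036],[0,0,0]]]' >/dev/null
python3 rel.py
python3 -m pendant '[[[0.001,0,0.0025],[0,0,0]],[[0.0005,0,0.0025],[0,0,0]],[[0.0005,0,0.0025],[0,0,0]],[[0.0005,0,0.0025],[0,0,0]],[[0.0005,0,0.0020],[0,0,0]]]' >/dev/null
python3 rel.py
```

```text
box xyz mm [-80.   -0.4  28.8]
toolx [-0.997 -0.073 -0.   ] toolz [ 0.  0. -1.] F [1.  0.3 0.7] t 7.45 grip -0.00253689710292912
box xyz mm [-83.   -0.4  16.8]
toolx [-0.997 -0.073  0.   ] toolz [-0. -0. -1.] F [-0.7  0.2  1.3] t 8.075 grip 0.0027500699591660733
```

Now the last millimetres, slowly, watching the force.

```bash
python3 -m pendant '[[[0,0,0.001],[0,0,0]],[[0,0,0.001],[0,0,0]],[[0,0,0.001],[0,0,0]],[[0,0,0.001],[0,0,0]],[[0,0,0.001],[0,0,0]]]' >/dev/null
python3 rel.py
python3 -m pendant '[[[0,0,0.0005],[0,0,0]],[[0,0,0.0005],[0,0,0]],[[0,0,0.0005],[0,0,0]],[[0,0,0.0005],[0,0,0]],[[0,0,0],[0,0,0]]]' >/dev/null
python3 rel.py
```

```text
box xyz mm [-82.9  -0.4  11.9]
toolx [-0.997 -0.073  0.   ] toolz [-0.  0. -1.] F [-0.6 -0.2  1.1] t 8.7 grip 0.003623654635206213
box xyz mm [-82.9  -0.4  11. ]
toolx [-0.997 -0.073 -0.001] toolz [ 0.001  0.    -1.   ] F [-6.5 -2.2 15.3] t 9.325 grip -0.0007774700241651207
```

Firm stop at 15 N, so the lid is seated. I'll retract and check.

```bash
python3 -m pendant '[[[0,0,-0.003],[0,0,0]],[[0,0,-0.01],[0,0,0]],[[0,0,-0.03],[0,0,0]],[[0,0,-0.05],[0,0,0]],[[0,0,-0.05],[0,0,0]]]' >/dev/null
python3 -m pendant '[[[0.04,0.02,0],[0,0,0]],[[0.045,0.02,0],[0,0,0]],[[0.045,0.03,0],[0,0,0]],[[0.045,0.03,0],[0,0,0]],[[0.045,0.03,0],[0,0,0]]]' >/dev/null
python3 rel.py
python3 - <<'E'
from fit import *
a=bot.camera("side")[60:360,150:450];b=bot.camera("top")[90:290,80:320]
cv2.imwrite("pics/end.png",np.hstack([cv2.resize(a,(500,500)),cv2.resize(b,(300,250))[np.minimum(np.arange(500),249)]]))
print(fit(([.07],[.0,.1]),np.array([.6393,.2594,.1065])))
E
```

```text
box xyz mm [-304.3  130.3  153.7]
toolx [-0.997 -0.072 -0.001] toolz [ 0.001  0.001 -1.   ] F [0.4 0.6 0. ] t 10.575 grip -0.0018785101759473959
(array([0.06776628, 0.02254216, 0.63999723, 0.25893067, 0.10375905]), [np.float64(0.9525042349857769), np.float64(0.9710670443814919)])
```

View pics/end.png

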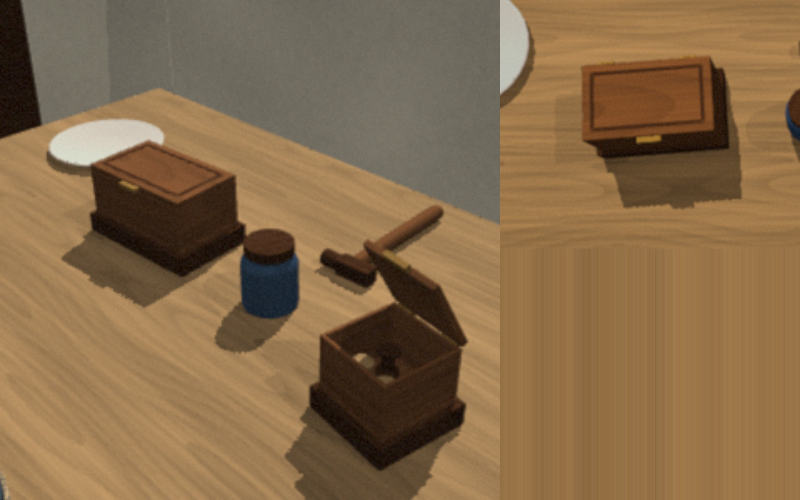

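The lid is shut flush on the long box (crop pixel 165,175), with its tab at (130,187). The jar at (270,275) and the open square box are unchanged. Handing in.

```bash
python3 -c "
from bench import bot
print(bot.job_done())"
```

```text
the job is handed in; nothing more can be done
None
```

The long box's lid is lowered gently and fully shut, with the arm clear of everything; the square box is still open, the jar is where it stood, and the job was handed in at about 11 s.

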